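Slide the well plate under the light bar to its end stop

TASK

Load the imaging rig: with the fingertips, push the white 24-well plate along the bed, in between the two guide strips and under the low light bar, until its leading short edge rests squarely against the end stop, then leave it there. Keep the plate flat on the bed all the way: do not pick it up or tip it, keep robot and plate from bumping the light bar, and leave the vials, the dish and the hex driver alone.

Things in the scene. Friction and masses are not known exactly. Their poses are not given: they have to be found in the camera images.
- rig: The imaging rig, fixed: a black breadboard 600 x 300 x 12 mm. Origin: centre of its underside, on the bench. Its x is the way the plate is pushed (world +y, the robot's left, within 13 degrees), z up. On it lies a dark flat bed, 210 mm wide, from rig x = -290 to 155 mm, top at z = 16 mm, open on all sides where x is below 0.
- bed_mouth (a point): Point on the bed in the mouth of the guides, rig x = 5, y = 0, z = 16 mm, axes as the rig's. Two aluminium guide strips, 8 mm high above the bed, run straight from rig x = 45 to 150 mm, inner faces at y = +45 and -45 mm (about 2 mm clear of the plate a side); from x = 45 back to about x = 5 mm they flare out to about y = +61 and -61 mm.
- camera_post: Fixed camera on a black post, up to 160 mm above the bench, at rig x = 190 to 285, y = -125 to 0 mm, clear of the work. Same origin and axes as the rig. Also on the rig: two T-slot rails along x, from x = -20 to 290 mm, at y = 115 to 135 mm on either side, top at z = 32 mm.
- well_plate: Loose white 24-well culture plate, 127.8 (its x) x 85.5 (its y) x 14.5 mm high, a plain block outside, about 0.11 kg, ordinary dry friction. Origin: centre of its underside. It starts flat on the open bed, its x within 20 degrees of the rig's x, its centre at rig x = -150 to -90 mm and up to 25 mm off the rig's centre line (y = 0).
- plate_nose (a point): Centre of the lower edge of the plate's leading short end (+64 mm along the plate's x).
- plate_tail (a point): Centre of the lower edge of the plate's trailing short end (-64 mm along the plate's x), the end to push on. When the plate is home this end still stands about 38 mm in front of the light bar.
- stop_face (a point): Point on the bed at the middle of the end stop's face that the plate's nose comes to rest on; rig frame x = 150, y = 0, z = 16 mm; axes as the rig's. The stop is an aluminium bar 90 mm wide, 9 mm high, across the end of the guide strips.
- light_bar: The black light bar, a fixed low bridge across the rails: 34 mm (rig x = 60 to 94 mm) x 276 mm across, 20 mm thick. Its underside is 18 mm above the bed, so the plate passes with 3.5 mm headroom; its top is 54 mm above the bench (screw heads 4 mm more). Same origin and axes as the rig.
- bar_underside (a point): Middle of the light bar's underside; rig frame x = 77, y = 0, z = 34 mm.
- vial_rack: Bystander: clear rack with five plugged vials, 50 x 190 x 101 mm, standing on the bench beyond the breadboard's tail end (the robot's right). Origin: centre of its underside.
- spare_vial: Bystander: plugged clear vial, 27 mm across, 95 mm tall, standing on the bench beyond the breadboard's far long side. Origin: centre of its underside.
- petri_dish: Bystander: closed petri dish, 90 mm across, 16 mm high, lying on the breadboard behind the end stop, beside the camera. Origin: centre of its underside.
- hex_driver: Bystander: hex driver lying on the bench beyond the breadboard's tail end, beside the vial rack: black handle 110 x 22 x 20 mm with a thin steel blade 100 mm long to its +x. Origin: under the front part of the handle.
Things that resemble listed ones, but are neither listed nor needed, are in the scene too. What is shaped like the well_plate but green or orange is not meant.

How it is judged (in metres and radians):
On the way:
1. the plate's leading end is in under the light bar, flat and roughly in line (x of plate_nose in the frame of rig between 0.07 and 0.13 m and angle between the x axis of well_plate and the x axis of rig, either way round below 0.12 rad and angle between well_plate's own z axis and vertical below 0.06 rad).
At the end, for the whole second after the job is handed in: The plate lies flat and still on the bed under the light bar, between the guide strips, its leading edge within 3 mm of the end stop and square to it within about 3 degrees (x of plate_nose in the frame of stop_face between -0.003 and 0.003 m and y of plate_nose in the frame of stop_face between -0.006 and 0.006 m and z of plate_nose in the frame of stop_face between -0.002 and 0.002 m and angle between the x axis of well_plate and the x axis of rig, either way round below 0.05 rad and angle between well_plate's own z axis and vertical below 0.03 rad and linear speed of well_plate below 0.01 m/s); the robot touches nothing.
It fails at once if the plate is lifted off the bed (more than 5 mm) (z of well_plate in the frame of rig above 0.021 m).
It fails at once if the plate is tipped (more than 4.6 degrees) (angle between well_plate's own z axis and vertical above 0.08 rad).
It fails at once if the robot bumps the light bar (over 2 N) (contact force between any of the fingers, the arm and light_bar above 2 N).
It fails at once if the plate is jammed against the light bar (over 2 N) (contact force between well_plate and light_bar above 2 N).
It fails at once if the vial rack, spare vial, petri dish or hex driver is moved more than 15 mm (distance of any of vial_rack, spare_vial, petri_dish, hex_driver from where it was at the start of the episode above 0.015 m).
It also fails if it takes over 64 s, if anything falls off the work surface, if the arm or the gripper's body presses on something with over 40 N, if the wrist force passes 120 N, or if a joint passes its speed limit or range.

ROBOT

A 6-joint arm with a two-finger parallel gripper is mounted at the origin on the work surface. World frame = base frame: x ahead of the robot, y to its left, z up, the work surface at z = 0. Lengths are in m, angles in degrees, forces in N, time in s.
With the tool pointing down it reaches from about 0.3 to 0.825 m from the base axis. Payload 5.4 kg.
Tool frame: the origin (TCP) lies midway between the tips of the shut fingers; the grasp point (between the pads) lies 19 mm behind it (env.grasp_offset is the distance from the TCP to the grasp point, in m); z points along the fingers, y is the line along which they close (so a half turn about z gives the same grasp; the last joint's range is limited). The gripper opens to 92 mm and grips with 3 to 60 N. Pads are 20 mm wide; open, the fingers measure 128 mm over their backs; the gripper's body (75 mm by 189 mm) begins 69 mm behind the grasp point.
Start: joints at [-80.965, 9.076, 91.501, -0, 79.423, -12.038], TCP at [0.207, -0.537, 0.215] pointing down, gripper open.
Joint ranges: [-166.64, 166.64], [-54.1, 131.32], [10.49, 154.53], [-73.88, 253.88], [9.74, 151.15], [-171.62, 171.62]. Speed limits (degrees/s): [147.25, 147.25, 180, 180, 180, 180].

INTERFACE

Orientations are given as a 3x3 rotation matrix whose columns are the frame's x, y, z axes.
In Python, from bench import env gives the robot as it stands. Calls block until the motion is done:
- env.goto(position, orientation): joint-space move of the TCP to a pose.
- env.move_linear(position, rotation=None, max_speed=0.15, until_force=None): straight line of the TCP; rotation=None keeps the orientation; max_speed is the mean speed in m/s. With until_force (N) it stops when the force on the tool has changed by that much, and returns True; else False.
- env.move_j(angles): joint-space move.
- env.gripper_to(opening, squeeze=None): finger opening in m; squeeze is the grip in N (None keeps the last); returns when the fingers have stopped.
- env.sleep(seconds).
- env.inverse_kinematics(position, orientation): joint angles nearest the present ones, or None.
- env.camera(name): name is "side" or "top"; returns a dict with "frame" (384x512x3 uint8, blue, green, red), "range_z" (384x512 float32, m along the optical axis (not along the pixel's ray), 0 where there is no reading), "fx", "fy", "cx", "cy" (pixels), "rvec" (rotation vector, rad) and "tvec" (3), from world to camera coordinates, as OpenCV has them. Camera axes: x right, y down, z forward; pixel columns grow to the right and rows downward; lengths in m; the calibration is good to about 2 mm. A picture is of the moment at which its call begins.
A pose or a line that the arm cannot do raises env.Unreachable and nothing moves.
- env.close_job(): hands the job in; it is judged then, once.
Trained networks look in the newest picture that a camera, given by its name, has taken for a name from the list of things; names that differ only in an ending like _2 or _b are one class to them, and where a whole thing is asked for, a point or a joint stands for the part that bears it (a point fixed in the world has none). Each returns a list of dicts, best first, with "confidence" (0 to 1); they miss things now and then, are a little off and sometimes report something else, mostly with a low value. They report only what shows in the picture. A call takes as long as a camera call. They do not tell look-alikes from the thing itself.
- env.cut_out(camera, query): "pixels" (384x512 bool, what is visible of it) and "rect" ([left, top, right, bottom] in pixels, round what is visible of it).
Readings, each from a call of its own:
- env.get_t(): time.
- env.get_q(): joint angles.
- env.get_qvel(): joint speeds.
- env.get_tau(): joint torques, N m.
- env.get_eef_pos(): TCP position.
- env.get_tool_rot(): TCP orientation.
- env.get_contact_force(): force on the tool from outside, world axes, zero at the start.
- env.get_wrist_torque(): the same for the moment, N m.
- env.get_gripper_width(): finger opening in m.
- env.get_grip_force(): force on a finger pad.
Only numpy, scipy, OpenCV 4.12 (cv2) and the standard library are available. Lean on these libraries where they do the work, as an engineer would, in place of code of your own. Each camera call takes 0.05 s, during which the arm holds its last target. There are 200 camera calls.

## Working session

There is one attempt and no reset: what is moved stays moved. The work goes in short steps, each a Python script; the robot and the scene stay as the last script left them, time stands still between calls to the robot, and variables do not carry over. Pictures are saved under pics/ and viewed, at most 10 in all, crops included, and the job is handed in when it is done.

```bash
mkdir -p pics; cat > h.py <<'E'
from bench import env
import numpy as np, cv2
def world(c,mask):
    v,u=np.nonzero(mask&(c["range_z"]>0)); z=c["range_z"][v,u]
    P=np.c_[(u-c["cx"])/c["fx"]*z,(v-c["cy"])/c["fy"]*z,z]
    R=cv2.Rodrigues(np.array(c["rvec"],float))[0]
    return (P-np.ravel(c["tvec"]))@R, np.c_[u,v]
def topix(c,X):
    p,_=cv2.projectPoints(np.array(X,float).reshape(-1,3),np.array(c["rvec"],float),np.array(c["tvec"],float),np.array([[c["fx"],0,c["cx"]],[0,c["fy"],c["cy"]],[0,0,1.]]),None)
    return p[:,0]
E
python3 - <<'E'
from h import *
ims=[]
for n in ("top","side"):
    c=env.camera(n); ims.append(c["frame"])
    cv2.imwrite(f"pics/{n}0.png",c["frame"])
    print(n,c["fx"],"campos",-cv2.Rodrigues(np.array(c["rvec"],float))[0].T@np.ravel(c["tvec"]))
    for q in ("well_plate","rig","light_bar","stop_face","camera_post","vial_rack","spare_vial","petri_dish","hex_driver"):
        for d in env.cut_out(n,q)[:4]:
            P,_=world(c,d["pixels"])
            print(q,round(d["confidence"],2),d["rect"],np.median(P,0).round(3) if len(P) else None)
print(env.get_t())
E
```

```text
top 388.3270655374908 campos [ 0.4304571  -0.06834837  1.11635438]
well_plate 0.91 [239.4, 88.3, 287.6, 139.2] [ 0.828 -0.067  0.015]
well_plate 0.63 [220.8, 176.6, 268.8, 208.7] [ 0.588 -0.009  0.031]
well_plate 0.61 [182.3, 268.4, 235.0, 307.5] [0.326 0.098 0.016]
rig 0.91 [98.5, 141.7, 318.9, 252.5] [0.587 0.097 0.016]
light_bar 0.88 [175.7, 143.6, 193.9, 247.4] [0.585 0.162 0.055]
stop_face 0.45 [156.4, 177.3, 160.5, 211.9] [0.594 0.243 0.026]
camera_post 0.83 [95.1, 142.1, 137.7, 187.4] [0.662 0.327 0.131]
vial_rack 0.91 [368.8, 151.5, 403.2, 226.7] [ 0.578 -0.385  0.055]
spare_vial 0.6 [174.7, 144.5, 193.7, 244.1] [0.585 0.162 0.055]
spare_vial 0.46 [206.5, 123.9, 214.4, 141.8] [0.755 0.082 0.088]
petri_dish 0.93 [114.4, 199.8, 152.4, 231.6] [0.535 0.314 0.029]
petri_dish 0.16 [175.1, 145.4, 194.3, 247.1] [0.584 0.162 0.055]
hex_driver 0.96 [388.7, 254.2, 442.2, 261.5] [ 0.401 -0.479  0.02 ]
hex_driver 0.49 [223.6, 179.0, 269.7, 212.2] [ 0.586 -0.01   0.032]
side 479.10234477327595 campos [0.17244368 0.69648464 1.06274974]
well_plate 0.72 [219.8, 182.5, 264.3, 225.5] [ 0.582 -0
[... 160 characters left out ...]
, 144.2, 322.7, 357.3] [0.579 0.169 0.015]
light_bar 0.69 [108.6, 147.8, 326.1, 356.3] [0.579 0.169 0.015]
light_bar 0.66 [162.4, 216.0, 259.3, 275.9] [0.575 0.168 0.053]
stop_face 0.73 [178.5, 266.0, 205.5, 287.2] [0.586 0.245 0.024]
camera_post 0.8 [114.5, 253.5, 170.4, 305.6] [0.646 0.347 0.133]
vial_rack 0.76 [270.6, 96.9, 334.7, 143.7] [ 0.578 -0.388  0.051]
spare_vial 0.71 [161.0, 184.4, 173.8, 212.8] [0.755 0.09  0.061]
spare_vial 0.24 [162.5, 220.6, 259.7, 278.1] [0.576 0.168 0.053]
petri_dish 0.81 [175.4, 291.8, 211.8, 330.5] [0.532 0.316 0.028]
petri_dish 0.64 [359.1, 114.0, 369.8, 138.0] [ 0.397 -0.477  0.018]
hex_driver 0.52 [358.8, 113.5, 371.1, 136.8] [ 0.397 -0.477  0.018]
1.0
```

```bash
cat > pl.py <<'E'
from h import *
def rect(P):
    (c,(w,h),a)=cv2.minAreaRect(P[:,:2].astype(np.float32)*1000); 
    b=cv2.boxPoints((c,(w,h),a)); e=[b[1]-b[0],b[2]-b[1]]; e=max(e,key=np.linalg.norm)
    return np.array(c)/1000,sorted((w,h)),np.degrees(np.arctan2(e[1],e[0]))%180
def plate(n="top",near=None):
    c=env.camera(n); out=[]
    for d in env.cut_out(n,"well_plate"):
        P,uv=world(c,d["pixels"])
        if len(P)<50: continue
        col=c["frame"][uv[:,1],uv[:,0]].mean(0)
        k=(P[:,2]>.026)&(P[:,2]<.036)
        if k.sum()<50: continue
        out.append((d["confidence"],col.round(),np.median(P,0).round(3),rect(P[k])))
    return c,out
E
python3 - <<'E'
from pl import *
c,o=plate(); [print(x) for x in o]
d=[x for x in env.cut_out("top","light_bar")][0]; P,_=world(c,d["pixels"]); print("bar",rect(P[(P[:,2]>.045)&(P[:,2]<.06)]))
d=env.cut_out("top","rig")[0]; P,_=world(c,d["pixels"]); print("rig",rect(P[(P[:,2]>.006)&(P[:,2]<.02)]))
c2,o=plate("side"); [print(x) for x in o]
d=env.cut_out("side","light_bar")
for d in d:
  P,_=world(c2,d["pixels"]); print("bar",rect(P[(P[:,2]>.045)&(P[:,2]<.06)]))
A=cv2.resize(c["frame"][130:265,90:330],(800,450),interpolation=cv2.INTER_CUBIC)
cv2.imwrite("pics/a.png",A)
E
```

```text
(0.9, array([154., 161., 159.]), array([ 0.587, -0.011,  0.032]), (array([ 0.58799219, -0.00955222]), [83.34519958496094, 125.22198486328125], np.float32(92.46123)))
(0.54, array([72., 73., 71.]), array([0.586, 0.097, 0.016]), (array([0.58776929, 0.15529793]), [270.3533935546875, 444.81048583984375], np.float32(87.07285)))
bar (array([0.58853027, 0.16411026]), [34.733848571777344, 273.09075927734375], np.float32(176.74228))
rig (array([0.58433899, 0.08829398]), [301.0480651855469, 600.3823852539062], np.float32(86.87451))
(0.78, array([146., 155., 159.]), array([ 0.582, -0.004,  0.03 ]), (array([ 0.58610205, -0.01107144]), [84.76516723632812, 129.15582275390625], np.float32(92.36417)))
bar (array([0.58602783, 0.16298006]), [38.19232177734375, 277.155517578125], np.float32(176.9863))
```

View pics/a.png

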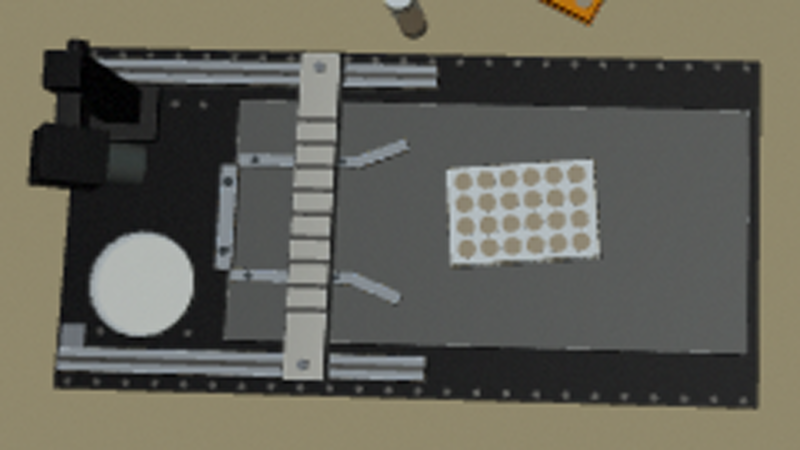

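View pics/top0.png

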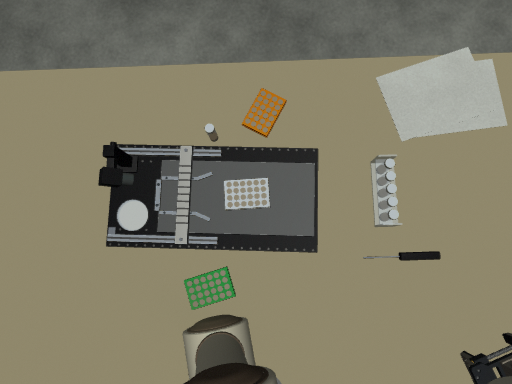

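Besides the white plate at (247,194) on the dark bed, two look-alikes show: orange (264,112) and green (210,288), both off the rig. The white one is meant: it has the right colour, size and place, and the enlarged crop confirms it. The rig outline and light bar agree on the rig origin, about (0.583, 0.087) at yaw 86.9°. The plate sits at rig (-0.097, -0.009), turned +5.5°.

```bash
cat >> pl.py <<'E'
O=np.array([.5833,.0872]); A=86.95
def rig2w(x,y): a=np.radians(A); return O+x*np.array([np.cos(a),np.sin(a)])+y*np.array([-np.sin(a),np.cos(a)])
def w2rig(p): a=np.radians(A); d=np.array(p)-O; return np.array([d@[np.cos(a),np.sin(a)],d@[-np.sin(a),np.cos(a)]])
def rot(yaw_rel,s):
    a=np.radians(A+yaw_rel); y=s*np.array([-np.sin(a),np.cos(a),0]); z=np.array([0,0,-1.]); return np.c_[np.cross(y,z),y,z]
def pose(x,y,th,back=.010,z=.021,s=-1):   # plate pose in rig -> tool pose behind its tail
    t=np.radians(th); k=.0639+back
    return np.r_[rig2w(x-k*np.cos(t),y-k*np.sin(t)),z],rot(th,s)
def look(n="top"):
    c,o=plate(n)
    for f,col,m,(ce,wh,a) in o:
        if wh[1]<140: print(n,round(f,2),"rig xy",w2rig(ce).round(4),"yaw",round(float(a-A),2),np.round(wh,1))
    return c
E
python3 - <<'E'
from pl import *
R=env.get_tool_rot(); print(np.round(R,2))
s=max((1,-1),key=lambda s:rot(5.4,s)[:,1]@np.array(R)[:,1])
p,r=pose(-.0975,-.009,5.4,back=.027,s=s); print(s,p)
env.goto(np.r_[p[:2],.25],r); env.gripper_to(.04)
env.move_linear(np.r_[p[:2],.05]); 
f0=np.array(env.get_contact_force())
hit=env.move_linear(np.r_[p[:2],.014],max_speed=.01,until_force=2)
print(hit,env.get_eef_pos(),f0,env.get_contact_force(),env.get_gripper_width(),env.get_t(),env.get_q())
e=np.array(env.get_eef_pos()); env.move_linear(np.r_[p[:2],max(e[2]+.004,.019)],max_speed=.02)
print(env.get_eef_pos())
c=look(); c2=look("side")
cv2.imwrite("pics/b.png",np.hstack([cv2.resize(c["frame"][140:255,160:320],(400,288)),cv2.resize(c2["frame"][130:310,150:330],(400,288))]))
E
```

```text
[[ 0.93  0.36  0.  ]
 [ 0.36 -0.93  0.  ]
 [ 0.   -0.   -1.  ]]
-1 [ 0.59082677 -0.10146431  0.021     ]
True [ 0.59084401 -0.10146423  0.01638769] [-0.11453864 -0.47113615  0.03940818] [-0.11372781  0.06449384  3.53581111] 0.04030101598671293 8.75 [-2.12813045e+01  2.55735441e+01  9.53173717e+01 -3.56700136e-05
  5.91157525e+01 -2.36317179e+01]
[ 0.5906874  -0.1014013   0.02026207]
top 0.92 rig xy [-0.0944 -0.0117] yaw 5.88 [ 81.  122.1]
side 0.81 rig xy [-0.0962 -0.0068] yaw 4.51 [ 84.3 125.6]
```

View pics/b.png

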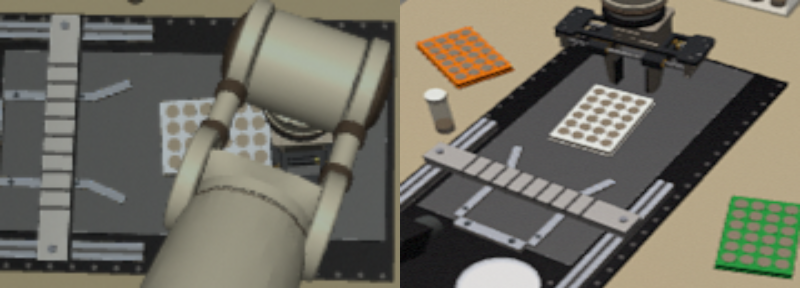

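The picture shows both fingertips on the bed just behind the plate's tail, clear of the plate. The TCP touched the bed at z = 0.0164, as expected. Next I push up to the guide mouth, straightening the plate as it goes.

```bash
python3 - <<'E'
from pl import *
Z=.0205
def go(x,y,th,v,**k): 
    p,r=pose(x,y,th,z=Z); return env.move_linear(p,r,max_speed=v,**k)
go(-.092,-.008,5.2,.02)
for i in np.linspace(0,1,5)[1:]:
    go(-.092+.042*i,-.008*(1-i),5.2*(1-i),.02)
print(env.get_t(),env.get_contact_force(),env.get_eef_pos())
look(); c2=look("side")
cv2.imwrite("pics/c.png",cv2.resize(c2["frame"][150:310,150:330],(720,600)))
E
```

```text
13.4333 [-0.0504512   0.72724543  0.00935236] [ 0.57666824 -0.03639598  0.0204947 ]
side 0.61 rig xy [-0.0503  0.0013] yaw 0.53 [ 85.7 130.2]
```

View pics/c.png

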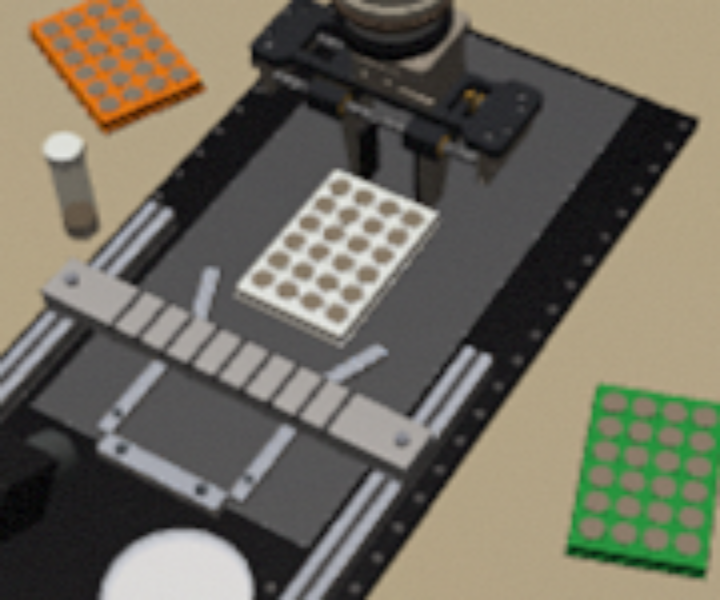

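The plate is centred (y about +1 mm, yaw 0.5°) and its nose stands in the mouth between the flares. I'll push on gently under force guard.

```bash
python3 - <<'E'
from pl import *
Z=.0205
for x in (-.025,0.,.025,.05,.07,.080):
    p,r=pose(x,0,0,z=Z); h=env.move_linear(p,r,max_speed=.025,until_force=5)
    print(x,h,w2rig(np.array(env.get_eef_pos())[:2]).round(4),np.round(env.get_contact_force(),2),round(env.get_t(),1))
    if x==0. or h: look("side")
    if h: break
p,r=pose(.0861,0,0,z=Z)
if not h:
    h=env.move_linear(p+np.r_[rig2w(.006,0)-O,0],r,max_speed=.01,until_force=4)
print(h,w2rig(np.array(env.get_eef_pos())[:2]).round(4),np.round(env.get_contact_force(),2),env.get_t())
c2=look("side");look()
cv2.imwrite("pics/d.png",cv2.resize(c2["frame"][180:310,150:306],(720,600),interpolation=cv2.INTER_CUBIC))
E
```

```text
-0.025 False [-0.0989  0.    ] [ 0.48 -0.58  0.25] 14.8
0.0 False [-0.0739  0.    ] [ 0.29 -0.02 -0.21] 15.9
side 0.95 rig xy [-0.0081  0.0015] yaw 0.7 [ 85.2 112.9]
0.025 False [-0.0489 -0.    ] [-0.32 -0.06 -0.14] 17.2
0.05 False [-0.0239  0.    ] [0.71 0.51 0.09] 18.3
0.07 False [-0.0039 -0.    ] [ 0.48 -0.17 -1.39] 19.3
0.08 False [0.0063 0.    ] [-0.32 -0.82  0.61] 19.8
True [0.0114 0.0004] [ 0.46 -1.61  0.4 ] 20.525
side 0.8 rig xy [0.0847 0.0036] yaw 0.06 [ 88.3 127.7]
top 0.8 rig xy [0.1242 0.0208] yaw 1.21 [40.3 46.9]
```

View pics/d.png

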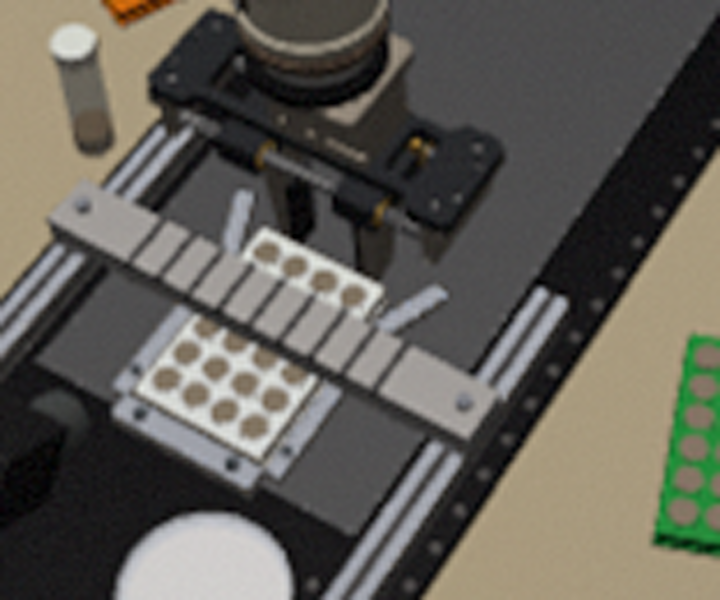

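The plate's nose lies against the stop, and the fingertips are where the home position predicts (tail 21.4 mm, expected 22.2 mm). One more firm press to check it is seated, then I back off and look.

```bash
python3 - <<'E'
from pl import *
e=np.array(env.get_eef_pos()); r=rot(0,-1)
h=env.move_linear(e+np.r_[rig2w(.005,0)-O,0],r,max_speed=.008,until_force=7)
print(h,w2rig(np.array(env.get_eef_pos())[:2]).round(4),np.round(env.get_contact_force(),2))
e=np.array(env.get_eef_pos()); b=e+np.r_[rig2w(-.07,0)-O,0]
env.move_linear(b,max_speed=.05); env.move_linear(np.r_[b[:2],.25]); 
env.move_linear(np.r_[rig2w(-.24,0),.25])
c=look(); c2=look("side"); print(env.get_t(),env.get_contact_force())
cv2.imwrite("pics/e.png",np.hstack([cv2.resize(c["frame"][165:225,145:225],(400,300),interpolation=cv2.INTER_CUBIC),cv2.resize(c2["frame"][190:310,160:280],(400,300),interpolation=cv2.INTER_CUBIC)]))
E
```

```text
True [0.0114 0.0014] [ 0.54 -0.3   0.53]
top 0.18 rig xy [ 0.0862 -0.    ] yaw 0.16 [ 83.2 125.5]
side 0.65 rig xy [0.0859 0.0029] yaw 0.91 [ 88.1 129.9]
25.8833 [0.29177214 0.06162179 0.22305348]
```

View pics/e.png

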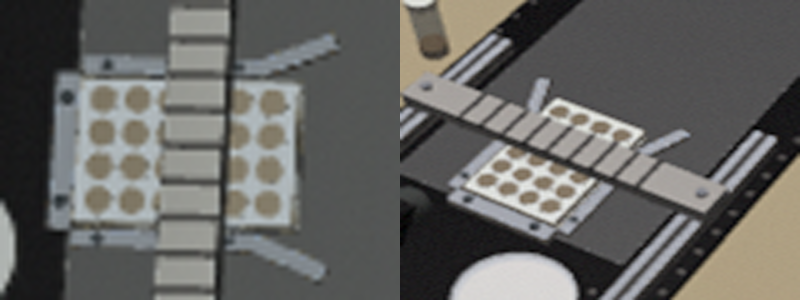

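Both views show the plate between the strips with its nose flush on the stop. The top view measures it at rig (0.0862, 0.000), yaw 0.2°, against a home position of 0.0861. The second press gave no further travel, so it is seated.

```bash
python3 -c "
from bench import env
env.sleep(.3); print(env.close_job())"
```

```text
the job is handed in; nothing more can be done
None
```

The job is handed in, and no verdict came back: at the last look the well plate was seated against the end stop, within about 1 mm and 1° of square, flat under the light bar, with the arm clear of everything.

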